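# Close the draw latch of a split mould box

## Task

Close the mould box with its draw latch: lift the claw by its black knob over the brass keeper on the sliding half and drop its edge into the keeper's slot, feeling for the slot with a light touch (no more than about 10 N), then let go of the knob and swing the red lever back and down over centre until it lies flat, so that the sliding half is pulled tight against the blue half. Leave everything else on the bench where it is.

Things in the scene. Friction and masses are not known exactly. Their poses are not given: they have to be found in the camera images.
- mould: split mould box on a dark base plate 290 x 130 x 12 mm, fast to the bench. Origin on the bench under the lever's pivot, mid width. Its x axis is the draw direction, from latch to keeper; z up. Latch, claw and keeper lie and move in its plane y = 0. The blue fixed half (x -70 to 30 mm) and the bare aluminium sliding half (95 mm long) are 100 mm wide and 62 mm high over the bench
- half (a joint): the gap between the two halves in m: 0 with the sliding half home against the blue half, grows as it slides along the mould's +x (starts at 15 to 18 mm). It slides stiffly (about 6 N)
- lever (a joint): angle of the red lever in rad: 0 lying flat on its stop (pointing to the mould's -x), 1.57 upright, 2.3 leaning to the keeper. Starts at 0.60 to 0.75. Stays where it is left. With the claw hooked it goes over centre at about 0.2 and the claw's tension pulls it flat from there; pushing it down takes about 2 to 10 N at the grip
- lever_pivot (a point): the lever's pivot axis (along the mould's y), 76 mm over the bench
- lever_tip (a point): the free end of the lever, on its centre line, 95 mm from the pivot. The last 52 mm are a red plastic grip 18 mm wide and 10 mm thick; the inner part is a steel bar 13 x 6 mm
- claw_knob (a point): centre of the black ball knob (diameter 19 mm) on a stem at the hook end of the claw; best grasped from above, fingers closing along the mould's y. The claw's plate (36 mm wide) lies 28 mm below it. The knob can be moved freely in the plane y = 0 within the claw's reach, drawing the lever along; let go, the claw drops by its weight
- claw_edge (a point): middle of the hook's lower edge, a round bar of diameter 5 mm and 36 mm length along the mould's y, on the axis of the bar; with the claw level it lies 44 mm below the knob's centre and 3 mm further along x. At the start it lies on top of the sliding half, short of the keeper
- keeper_slot (a point): nominal middle of the mouth of the brass keeper's slot, at the keeper's top, 76 mm over the bench; travels with the sliding half. The keeper sits in long holes: its true place is up to 6 mm nearer or farther along x, not measured. Slot 7 mm wide (x) at its mouth, 12 mm deep, 40 mm long (y). On its +x side is the keeper's block
- claw_pin (a point): pin through the lever, 32 mm from the lever's pivot, on which the claw, a steel bail with two side bars 35 mm apart over their outsides, turns freely. From here to the hook's edge 105 mm; a spring (20 N preload, then 4000 N/m) lets the claw stretch by up to 16 mm
- keeper_lip (a point): nominal middle of the top of the keeper's hooked lip on the slot's -x side (shifted with the keeper as the slot is): 4 mm thick, 40 mm long (y), leaning 20 degrees over the slot; the hook's edge bears behind it. In front of it (-x) is the bare top of the sliding half, 14 mm lower
- keeper_block (a point): nominal middle of the flat top of the keeper's block beyond the slot (shifted with the keeper as the slot is): 22 mm long (x), 40 mm (y), as high as the lip; a safe place to set the hook's edge down before feeling back (-x) for the slot

How it is judged:
On the way, in this order (a step that is already met when the one before it is completed fails the run):
1. the claw's edge is in the keeper's slot with the lever not yet down (x of claw_edge in the frame of keeper_slot between -0.0125 and 0.008 m and z of claw_edge in the frame of keeper_slot below -0.003 m and value of joint lever above 0.4 rad), for 0.2 s.
2. the lever has been swung down over centre (value of joint lever below 0.08 rad), for 0.2 s.
At the end, for the whole second after the job is handed in: The lever lies flat (under 0.08 rad), the gap between the halves is under 2 mm, the claw's edge sits in the keeper's slot (over 3 mm below the keeper's top, between 12.5 mm before and 8 mm beyond the nominal middle of the slot) and pulls on the keeper with more than 10 N (value of joint lever below 0.08 rad and value of joint half below 0.002 m and x of claw_edge in the frame of keeper_slot between -0.0125 and 0.008 m and z of claw_edge in the frame of keeper_slot below -0.003 m and contact force between claw and half above 10 N); the robot touches nothing.
It fails at once if the claw is pressed on the sliding half or its keeper with more than 18 N before the halves are drawn together (gap over 4 mm) (contact force between claw and half above 18 N and value of joint half above 0.004 m).
It fails at once if the lever is pushed with more than 40 N (contact force between the arm and lever above 40 N).
It fails at once if something else on the bench is moved by more than 20 mm (distance of any of oil, collet, spindle_nut, blank, caliper, wrench, brush from where it was at the start of the episode above 0.02 m).
It also fails if it takes over 67 s, if anything falls off the work surface, if the arm or the gripper's body presses on something with over 40 N, if the wrist force passes 120 N, or if a joint passes its speed limit or range.

## Robot

A 6-joint arm with a two-finger parallel gripper is mounted at the origin on the work surface. World frame = base frame: x ahead of the robot, y to its left, z up, the work surface at z = 0. Lengths are in m, angles in rad, forces in N, time in s.
With the tool pointing down it reaches from about 0.425 to 0.95 m from the base axis. Payload 3.5 kg.
Tool frame: the origin (TCP) lies at the very end of the fingers, on their centre line; the grasp point (between the pads) lies 19 mm behind it; z points along the fingers, y is the direction in which the jaws open and shut (so a half turn about z gives the same grasp; the last joint's range is limited). The gripper opens to 85 mm and grips with 20 to 120 N. Pads are 22 mm wide; open, the fingers measure 114 mm over their backs; the gripper's body (76 mm by 85 mm) begins 54 mm behind the grasp point. The pads swing forward as they close: fully open they stand 13 mm farther back than shut.
Start: joints at [-1.482, 0.286, 1.577, -0, 1.279, -0.15], TCP at [0.16, -0.656, 0.231] pointing down, gripper open.
Joint ranges: [-2.77, 2.77], [-0.9, 2.22], [0.21, 2.48], [-1.53, 4.67], [0.24, 2.81], [-2.84, 2.84]. Speed limits (rad/s): [2.79, 2.79, 3.14, 3.14, 3.14, 3.14].

## Interface

Orientations are given as a unit quaternion [x, y, z, w].
In Python, from plant import ctrl, eyes, ticket gives the robot as it stands.
- The arm moves only by the tool send_rows, never from a script. Its arguments are lists of equal length, an entry for each row: "translation": the shift along the tool's x, y, z in units of 30 mm (1.0 is 30 mm), a list of three; "rotation": the turn, a rotation vector about the tool's x, y, z in units of 5 degrees (1.0 is 5 degrees), a list of three; "grip": the finger opening in mm, from 0 to 85.4. A call has 1 to 5 rows; each row shifts and turns the commanded pose from where the row before left it, along the tool's axes as they then stand; what a row does not reach is not made up. A row lasts 1/8 s, in which the tool goes at most 62.5 mm and 10.7 degrees, less where a joint would pass 70% of its speed; a pose out of reach is approached as far as the arm can. A call is refused whole if a number of a shift passes 1 or a number of a turn 1, either way. A call with a gripper value outside its range is refused whole. The fingers move at their own pace and stop on an object; "squeeze" is the grip in N (left out, the last holds). Time passes only in rows, so rows that do not move let the fingers close. It gives the time, the measured TCP pose, the force and the opening at its end, in the units of the state.
- ctrl.get_state(): the state, without advancing time (a new reading comes with each control period).
- eyes.read_camera(name): name is "scene" or "top" or "wrist"; returns a dict with "image" (400x640x3 uint8, blue, green, red), "mtx" (3x3 intrinsics, pixels), "xyz" and "orientation" of the camera in the world; the wrist camera has in their place "hand_eye" (4x4, takes a point from camera to tool coordinates, whose origin is the TCP and whose axes are the flange's). Camera axes: x right, y down, z forward; pixel columns grow to the right and rows downward; lengths in m; the calibration is good to about 2 mm. A picture is of the moment at which its call begins: read the wrist's pose just before it. There is no depth.
- ticket.sign_off(): hands the job in, once; it reports no verdict.
The state is a dict: "time": time; "qpos": joint angles; "dq": joint speeds; "joint_efforts": joint torques, N m; "eef_pos": TCP position; "tcp_rot": TCP orientation; "contact_force": force on the tool from outside, world axes, zero at the start; "wrist_torque": the same for the moment, N m; "opening": opening from 0.0 (shut) to 1.0 (fully open).
Only numpy, scipy, OpenCV 4.12 (cv2) and the standard library are available. Lean on these libraries where they do the work, as an engineer would, in place of code of your own. Each camera call takes 0.05 s, during which the arm holds its last target. There are 200 camera calls.

## Working session

There is one attempt and no reset: what is moved stays moved. The work goes in short steps, Python scripts to look and compute and a tool call to move; the robot and the scene stay as the last step left them, time stands still between calls to the robot, and variables do not carry over. Pictures are saved under pics/ and viewed, about 8 in all and at most 12, crops included, and the job is handed in when it is done.

Besides the shell and the picture viewer there is one more tool, called after ">>>" by a JSON object that holds its "method" and its "body". send_rows: Moves the arm, as the interface text tells. Its arguments: {"type":"object","properties":{"translation":{"type":"array"},"rotation":{"type":"array"},"grip":{"type":"array"},"squeeze":{"type":"number"}},"required":["translation","rotation","grip"]}

```bash
ls; mkdir -p pics; python3 - <<'E'
from plant import ctrl,eyes
import cv2,numpy as np
s=ctrl.get_state();print(s)
for n in ("scene","top","wrist"):
    r=eyes.read_camera(n);cv2.imwrite(f"pics/{n}0.png",r["image"])
    print(n,{k:np.round(v,4).tolist() for k,v in r.items() if k!="image"})
E
```

```text
pics
{'time': 0.0, 'qpos': array([-1.48199879e+00,  2.87217773e-01,  1.57817417e+00, -8.09762011e-06,
        1.27862169e+00, -1.50012159e-01]), 'dq': array([ 0.00160721,  0.00239126, -0.00082744, -0.00126696, -0.00248463,
        0.00103812]), 'joint_efforts': array([ 2.09950235e-04, -4.05977511e+01, -2.92627501e+01, -1.19745664e-04,
        5.79454936e-03, -7.16196553e-06]), 'eef_pos': array([ 0.15962825, -0.6551723 ,  0.22991398]), 'tcp_rot': array([ 9.92878840e-01,  1.19122390e-01,  3.31700475e-05, -1.21004097e-03]), 'contact_force': array([0.82100698, 0.12260851, 0.14207601]), 'wrist_torque': array([-0.02146572,  0.02487991,  0.01835967]), 'opening': 0.9978758953349178}
scene {'mtx': [[423.1352, 0.0, 320.6493], [0.0, 423.1352, 200.2301], [0.0, 0.0, 1.0]], 'xyz': [0.8725, -0.1829, 0.6471], 'orientation': [0.8296, 0.4832, -0.137, -0.2439]}
top {'mtx': [[399.4579, 0.0, 318.2995], [0.0, 399.4579, 206.0006], [0.0, 0.0, 1.0]], 'xyz': [0.4409, 0.0226, 0.7249], 'orientation': [0.7084, -0.7002, 0.0762, -0.0459]}
wrist {'mtx': [[348.8092, 0.0, 316.1576], [0.0, 348.8092, 194.6203], [0.0, 0.0, 1.0]], 'hand_eye': [[-0.0002, -0.9529, -0.3033, 0.0786], [1.0, -0.0003, 0.0006, 0.0001], [-0.0007, -0.3033, 0.9529, -0.143], [0.0, 0.0, 0.0, 1.0]]}
```

View pics/scene0.png

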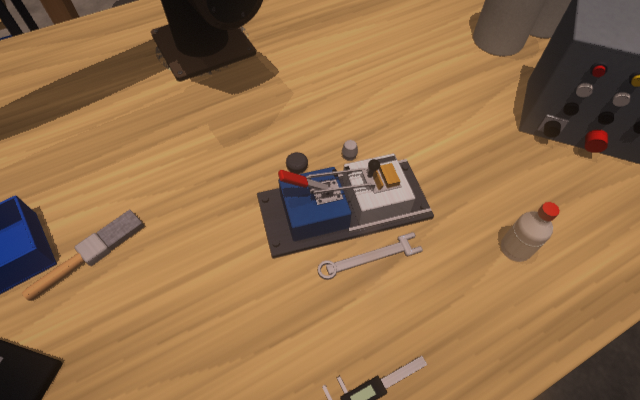

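View pics/top0.png

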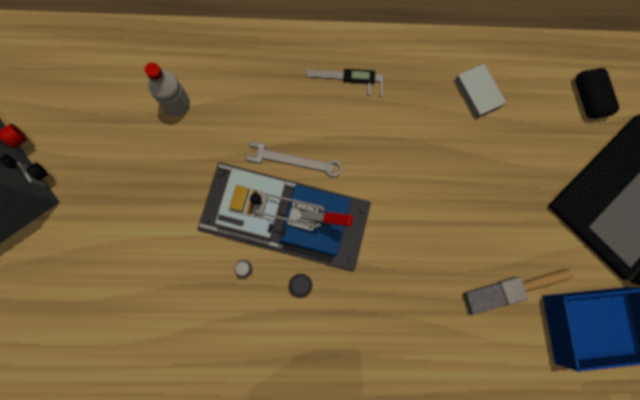

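The scene picture shows the mould at about (345,205) with the knob at (374,166) and the red lever at (293,180). The top picture shows it at about (285,215) with the knob at (256,199). Next I'll enlarge both.

```bash
python3 - <<'E'
import cv2
a=cv2.imread("pics/scene0.png")[140:260,250:440];cv2.imwrite("pics/sc.png",cv2.resize(a,None,fx=4,fy=4,interpolation=2))
a=cv2.imread("pics/top0.png")[155:280,190:380];cv2.imwrite("pics/tc.png",cv2.resize(a,None,fx=4,fy=4,interpolation=2))
E
```

```text
(no output)
```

View pics/sc.png

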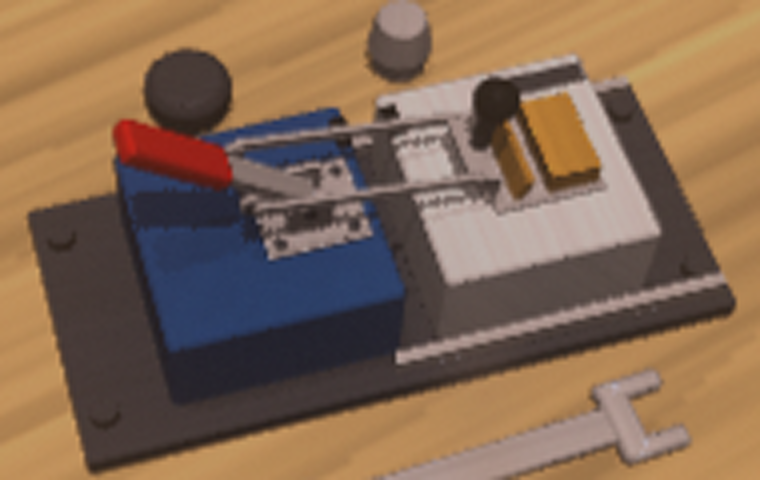

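View pics/tc.png

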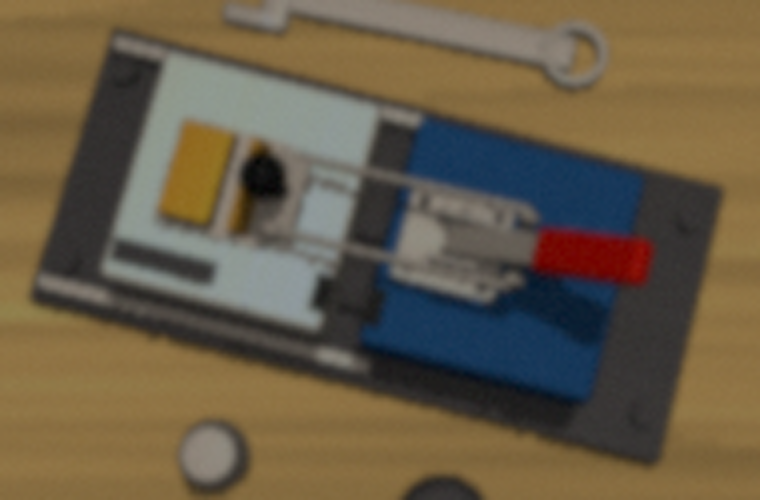

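Scene crop: knob (496,99), brass block top corners about (522,100), (575,93), (603,170), (548,188), lever end (125,138). Top crop: knob (263,173), block corners (183,120), (235,130), (212,225), (160,213), lever end (650,262).

```bash
cat > h.py <<'E'
import numpy as np,cv2
from scipy.spatial.transform import Rotation as R
from scipy.optimize import least_squares
K={"s":(np.array([[423.1352,0,320.6493],[0,423.1352,200.2301],[0,0,1]]),np.array([.8725,-.1829,.6471]),R.from_quat([0.8296,0.4832,-0.137,-0.2439])),
"t":(np.array([[399.4579,0,318.2995],[0,399.4579,206.0006],[0,0,1]]),np.array([.4409,.0226,.7249]),R.from_quat([0.7084,-0.7002,0.0762,-0.0459]))}
def proj(c,P):
    M,o,r=K[c];q=r.inv().apply(np.atleast_2d(P)-o)@M.T;return q[:,:2]/q[:,2:]
s=lambda *p:np.array(p)/4+[250,140]-.4
t=lambda *p:np.array(p)/4+[190,155]-.4
def w(m,P): # mould->world
    c,d=np.cos(m[2]),np.sin(m[2]);P=np.atleast_2d(P);return np.c_[m[0]+c*P[:,0]-d*P[:,1],m[1]+d*P[:,0]+c*P[:,1],P[:,2]]
E
python3 - <<'E'
from h import *
B=np.array([[30,-50,62],[-70,-50,62],[-70,50,62],[30,50,62]])/1e3
Bs=s((403,290),(172,350),(118,160),(340,108));Bt=t((422,118),(642,172),(583,400),(362,345))
P=np.array([[145,-65,12],[-145,-65,12],[-145,65,12],[145,65,12]])/1e3
Ps=s((735,305),(92,468),(30,210),(630,80));Pt=t((112,28),(722,188),(655,465),(35,300))
def f(m,sep=0):
    Q=P+[m[3],0,0];rs=[(proj("s",w(m,B))-Bs),(proj("s",w(m,Q))-Ps)];rt=[(proj("t",w(m,B))-Bt),(proj("t",w(m,Q))-Pt)]
    return np.concatenate((rs+rt if sep==0 else rs if sep==1 else rt)).ravel()
for sep in (1,2,0):
    r=least_squares(f,[.45,.05,0,.02],args=(sep,),loss="soft_l1");print(sep,r.x.round(4),f(r.x,sep).reshape(-1,2).round(1).tolist())
m=r.x;np.save("m.npy",m)
def tri(a,b):
    g=lambda X:np.r_[proj("s",w(m,X))[0]-a,proj("t",w(m,X))[0]-b]
    q=least_squares(g,[.05,0,.07]);return (q.x*1e3).round(1),q.fun.round(1)
print("knob",tri(s(496,99),t(263,173)));print("tip",tri(s(122,138),t(650,262)))
for a,b in zip(((522,100),(575,93),(603,170),(548,188)),((235,225-95),(183,120),(160,213),(212,225))):pass
# fixed heights
def atz(c,uv,z):
    M,o,r=K[c];d=r.apply(np.linalg.inv(M)@np.r_[uv,1]);X=o+d*(z-o[2])/d[2]
    c_,s_=np.cos(m[2]),np.sin(m[2]);v=X-[m[0],m[1],0];return (np.array([c_*v[0]+s_*v[1],-s_*v[0]+c_*v[1]])*1e3).round(1)
print("block s",[atz("s",p,.076).tolist() for p in s((522,100),(575,93),(603,170),(548,188))])
print("block t",[atz("t",p,.076).tolist() for p in t((183,120),(235,130),(212,225),(160,213))])
print("half s z62",[atz("s",p,.062).tolist() for p in s((378,100),(440,283),(660,235),(578,60))])
print("half t z62",[atz("t",p,.062).tolist() for p in t((380,108),(322,328),(103,272),(165,52))])
print("lip s",[atz("s",p,.076).tolist() for p in s((492,122),(525,192))],"t",[atz("t",p,.076).tolist() for p in t((255,140),(235,228))])
E
```

```text
1 [0.5429 0.0212 1.3251 0.0349] [[2.3, 1.5], [-0.5, 1.0], [-0.8, -1.5], [0.2, -1.0], [1.7, -0.0], [-0.7, -0.4], [-0.4, 0.4], [-0.0, -0.7]]
2 [0.5395 0.019  1.3279 0.0348] [[-1.1, -0.7], [0.9, 0.6], [1.6, 1.0], [-1.7, -0.5], [-0.3, -0.3], [0.7, -0.4], [1.0, 0.1], [-2.5, 0.1]]
0 [0.5409 0.0203 1.3244 0.0345] [[1.1, 0.8], [-1.6, 0.2], [-1.8, -2.2], [-0.8, -1.6], [0.3, -0.6], [-2.0, -1.1], [-1.5, -0.2], [-1.2, -1.2], [-1.7, -1.6], [0.2, -0.1], [0.6, 0.2], [-2.6, -1.4], [-0.6, -1.3], [0.2, -0.9], [0.2, -0.5], [-3.1, -1.0]]
knob (array([ 78. ,  -0.4, 110.9]), array([-0.8,  0.1, -0.7, -0.4]))
tip (array([-72.9,  -0.7, 139.7]), array([-1.5,  0.1, -1.3, -0.6]))
block s [[102.5, 20.2], [125.5, 17.8], [122.4, -22.6], [97.3, -25.1]]
block t [[120.3, -18.5], [98.5, -20.0], [96.4, 20.5], [118.2, 21.2]]
half s z62 [[47.5, 46.2], [44.1, -48.9], [138.9, -50.8], [139.2, 44.2]]
half t z62 [[44.8, -47.7], [43.1, 48.6], [136.6, 49.3], [139.1, -47.4]]
lip s [[86.3, 12.6], [87.6, -24.5]] t [[89.4, -18.1], [87.0, 19.3]]
```

```bash
cat > plan.py <<'E'
import sys,json;from h import *;from plant import ctrl
m=np.load("m.npy")
def plan(x,y,z,n):
    "TCP goal in mould frame, mm; tool down with tool x along mould x; at most n rows printed"
    st=ctrl.get_state();p=st["eef_pos"].copy();q=R.from_quat(st["tcp_rot"])
    g=w(m,np.array([[x,y,z]])/1e3)[0];G=R.from_euler("z",m[2])*R.from_euler("x",np.pi)
    for i in range(n):
        d=q.inv().apply(g-p)/.03;rv=np.degrees((q.inv()*G).as_rotvec())/5
        rem=np.linalg.norm(g-p)
        if rem<5e-4 and np.abs(rv).max()<.03:break
        d=d/max(1,abs(d).max())
        wait=rem>.5
        rv=rv/max(1,abs(rv).max())*(0 if wait else 1)
        d,rv=d.round(2),rv.round(2);print(d.tolist(),rv.tolist(),end="\n" if i%5<4 else "\n--\n")
        p=p+q.apply(d*.03);q=q*R.from_rotvec(np.radians(rv*5))
def where():
    st=ctrl.get_state();v=st["eef_pos"]-[m[0],m[1],0];c,s_=np.cos(m[2]),np.sin(m[2])
    f=st["contact_force"];rot=lambda a:np.array([c*a[0]+s_*a[1],-s_*a[0]+c*a[1],a[2]])
    print("t",st["time"].__round__(2) ,"tcp mm",(rot(v)*1e3).round(1),"F",rot(f).round(1),"open",round(st["opening"],3),"q",st["qpos"].round(2))
if __name__=="__main__":
    a=list(map(float,sys.argv[1:]));where()
    if a:plan(a[0],a[1],a[2],int(a[3]))
E
python3 plan.py 79 0 175 40
```

```text
t 0.15 tcp mm [-748.2  205.   230.2] F [-0.2  0.5 -0.4] open 1.001 q [-1.48  0.29  1.58  0.    1.28 -0.15]
[0.89, -1.0, 0.09] [-0.0, -0.0, -0.0]
[0.89, -1.0, 0.09] [-0.0, -0.0, -0.0]
[0.89, -1.0, 0.09] [-0.0, -0.0, -0.0]
[0.89, -1.0, 0.09] [-0.0, -0.0, -0.0]
[0.89, -1.0, 0.09] [-0.0, -0.0, -0.0]
--
[0.89, -1.0, 0.09] [-0.0, -0.0, -0.0]
[0.89, -1.0, 0.09] [-0.0, -0.0, -0.0]
[0.89, -1.0, 0.09] [-0.0, -0.0, -0.0]
[0.89, -1.0, 0.09] [-0.0, -0.0, -0.0]
[0.89, -1.0, 0.09] [-0.0, -0.0, -1.0]
--
[1.0, -0.94, 0.09] [-0.0, -0.0, -1.0]
[1.0, -0.79, 0.08] [-0.0, -0.0, -1.0]
[1.0, -0.66, 0.08] [-0.0, -0.0, -1.0]
[1.0, -0.54, 0.07] [-0.0, -0.0, -1.0]
[1.0, -0.43, 0.07] [-0.0, -0.0, -1.0]
--
[1.0, -0.33, 0.07] [-0.0, -0.0, -1.0]
[1.0, -0.23, 0.07] [-0.0, -0.0, -1.0]
[1.0, -0.14, 0.07] [-0.0, -0.0, -1.0]
[1.0, -0.06, 0.07] [-0.0, -0.01, -1.0]
[1.0, 0.03, 0.06] [-0.0, -0.0, -1.0]
--
[1.0, 0.12, 0.07] [-0.01, -0.01, -1.0]
[1.0, 0.21, 0.06] [-0.0, -0.0, -0.44]
[1.0, 0.25, 0.07] [-0.0, -0.0, -0.0]
[0.77, 0.19, 0.05] [-0.0, -0.0, -0.0]
```

>>> {"method": "send_rows", "body": {"translation": [[0.89,-1,0],[0.89,-1,0],[0.89,-1,0],[0.89,-1,0],[0.89,-1,0]], "rotation": [[0,0,0],[0,0,0],[0,0,0],[0,0,0],[0,0,0]], "grip": [85,85,85,85,85]}}

```text
time: 0.78
eef_pos: [0.2543, -0.4771, 0.2309]
tcp_rot: [0.993, 0.119, -0.0, -0.0]
contact_force: [-0.5, 0.2, 0.0]
opening: 0.994
```

>>> {"method": "send_rows", "body": {"translation": [[0.89,-1,0],[0.89,-1,0],[0.89,-1,0],[0.89,-1,0],[0.89,-1,0]], "rotation": [[0,0,0],[0,0,0],[0,0,0],[0,0,0],[0,0,-1]], "grip": [85,85,85,85,85]}}

```text
time: 1.4
eef_pos: [0.3485, -0.2998, 0.2311]
tcp_rot: [0.987, 0.163, 0.0, -0.0]
contact_force: [0.3, -0.4, 0.2]
opening: 0.996
```

>>> {"method": "send_rows", "body": {"translation": [[1,-0.94,0],[1,-0.79,0],[1,-0.66,0],[1,-0.54,0],[1,-0.43,0]], "rotation": [[0,0,-1],[0,0,-1],[0,0,-1],[0,0,-1],[0,0,-1]], "grip": [85,85,85,85,85]}}

```text
time: 2.02
eef_pos: [0.4339, -0.1392, 0.2311]
tcp_rot: [0.928, 0.373, -0.0, -0.0]
contact_force: [-0.2, 1.1, 0.2]
opening: 0.995
```

>>> {"method": "send_rows", "body": {"translation": [[1,-0.33,0],[1,-0.23,0],[1,-0.14,0],[1,-0.06,0],[1,0.03,0]], "rotation": [[0,0,-1],[0,0,-1],[0,0,-1],[0,0,-1],[0,0,-1]], "grip": [85,85,85,85,85]}}

```text
time: 2.65
eef_pos: [0.5058, -0.0047, 0.231]
tcp_rot: [0.825, 0.565, -0.0, -0.0]
contact_force: [-0.0, -0.3, -0.1]
opening: 0.993
```

>>> {"method": "send_rows", "body": {"translation": [[1,0.12,0],[1,0.21,0],[1,0.25,0],[0.77,0.19,0],[0,0,0]], "rotation": [[0,0,-1],[0,0,-0.44],[0,0,0],[0,0,0],[0,0,0]], "grip": [85,85,85,85,85]}}

```text
time: 3.28
eef_pos: [0.5602, 0.0973, 0.2308]
tcp_rot: [0.788, 0.616, -0.0, -0.0]
contact_force: [-0.6, 0.2, 0.4]
opening: 0.996
```

```bash
python3 plan.py 79 0 165 10; python3 - <<'E'
from plant import ctrl,eyes
import cv2,numpy as np,pickle
s=ctrl.get_state();r=eyes.read_camera("wrist");pickle.dump((s,r),open("w1.pkl","wb"))
cv2.imwrite("pics/w1.png",r["image"])
E
```

```text
t 3.27 tcp mm [7.930e+01 1.000e-01 2.308e+02] F [-0.   0.7  0.4] open 0.996 q [-0.01  0.05  1.84  0.    1.25  0.24]
[-0.0, 0.0, 1.0] [-0.01, 0.0, 0.02]
[-0.01, 0.0, 1.0] [-0.0, 0.0, 0.0]
[-0.0, 0.0, 0.19] [-0.0, 0.0, 0.0]
```

View pics/w1.png

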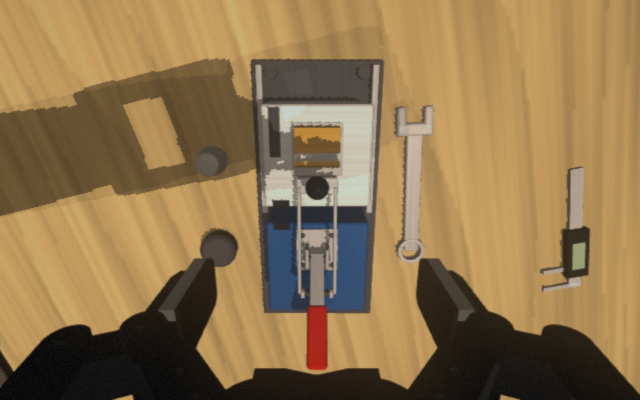

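The wrist view shows the mould upright and centred: knob (317,188), block top about (293–341, 126–153), lip about row 164. I'll check this against the fixed-camera fit.

```bash
python3 - <<'E'
from h import *;import pickle
s,r=pickle.load(open("w1.pkl","rb"));m=np.load("m.npy");H=r["hand_eye"];q=R.from_quat(s["tcp_rot"])
def px(u,v,z):
    d=q.apply(H[:3,:3]@np.linalg.inv(r["mtx"])@[u,v,1]);o=s["eef_pos"]+q.apply(H[:3,3]);X=o+d*(z-o[2])/d[2]-[m[0],m[1],0]
    c,k=np.cos(m[2]),np.sin(m[2]);return ((c*X[0]+k*X[1])*1e3).round(1),((-k*X[0]+c*X[1])*1e3).round(1)
print("knob",px(317,188,.1105),"blue",px(268,220,.062),px(365,220,.062),px(317,312,.062),"base",px(252,60,.012),px(383,60,.012))
print("tip",px(317,367,.139))
im=cv2.resize(r["image"][110:215,260:375],None,fx=5,fy=5,interpolation=2);cv2.imwrite("pics/w1c.png",im)
for v in (124,127,152,155,160,163,166,169):print(v,px(317,v,.076))
E
```

```text
knob (np.float64(78.8), np.float64(-1.5)) blue (np.float64(32.2), np.float64(45.3)) (np.float64(32.4), np.float64(-47.8)) (np.float64(-71.7), np.float64(-2.0)) base (np.float64(178.8), np.float64(61.6)) (np.float64(179.0), np.float64(-65.4))
tip (np.float64(-69.4), np.float64(-1.8))
124 (np.float64(124.7), np.float64(-1.4))
127 (np.float64(122.2), np.float64(-1.5))
152 (np.float64(100.9), np.float64(-1.5))
155 (np.float64(98.3), np.float64(-1.5))
160 (np.float64(93.9), np.float64(-1.5))
163 (np.float64(91.2), np.float64(-1.5))
166 (np.float64(88.6), np.float64(-1.5))
169 (np.float64(85.9), np.float64(-1.6))
```

View pics/w1c.png

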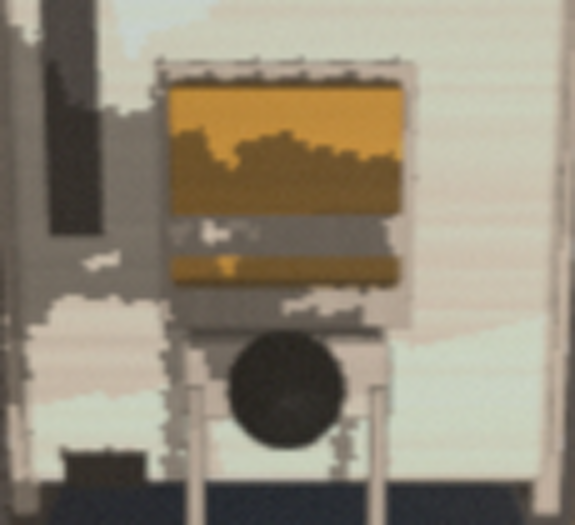

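```bash
python3 plan.py 79 -1 92.5 20
```

```text
t 3.33 tcp mm [7.850e+01 2.000e-01 2.308e+02] F [-0.4  0.4 -0.2] open 0.998 q [-0.01  0.05  1.84 -0.    1.25  0.24]
[0.0, 0.01, 1.0] [-0.01, 0.01, 0.01]
[0.0, 0.01, 1.0] [-0.0, -0.0, 0.0]
[0.01, 0.01, 1.0] [-0.0, -0.0, 0.0]
[0.0, 0.01, 1.0] [-0.0, -0.0, 0.0]
[0.01, 0.0, 0.61] [-0.0, -0.0, 0.0]
--
```

>>> {"method": "send_rows", "body": {"translation": [[0,0.04,1],[0,0,1],[0,0,1],[0,0,1],[0,0,0.61]], "rotation": [[0,0,0],[0,0,0],[0,0,0],[0,0,0],[0,0,0]], "grip": [50,50,50,50,50]}}

```text
time: 3.95
eef_pos: [0.5601, 0.095, 0.0913]
tcp_rot: [0.789, 0.614, -0.001, -0.001]
contact_force: [-0.4, 0.2, 0.2]
opening: 0.581
```

>>> {"method": "send_rows", "body": {"translation": [[0,0,0],[0,0,0],[0,0,0],[0,0,0],[0,0,0]], "rotation": [[0,0,0],[0,0,0],[0,0,0],[0,0,0],[0,0,0]], "grip": [10,10,10,10,10], "squeeze": 25}}

```text
time: 4.58
eef_pos: [0.5614, 0.0958, 0.0936]
tcp_rot: [0.789, 0.615, 0.0, 0.0]
contact_force: [-2.7, -0.7, 2.1]
opening: 0.198
```

```bash
python3 plan.py; python3 - <<'E'
from plant import eyes
import cv2,numpy as np
a=eyes.read_camera("wrist")["image"];b=eyes.read_camera("scene")["image"][110:260,250:440]
b=cv2.resize(b,(507,400),interpolation=2);im=cv2.resize(np.hstack([a[:,120:520],b]),None,fx=.85,fy=.85);cv2.imwrite("pics/g1.png",im)
E
```

```text
t 4.58 tcp mm [78.2 -1.5 93.6] F [-1.3  2.5  2.1] open 0.198 q [-0.01  0.21  1.94 -0.    0.99  0.24]
```

View pics/g1.png

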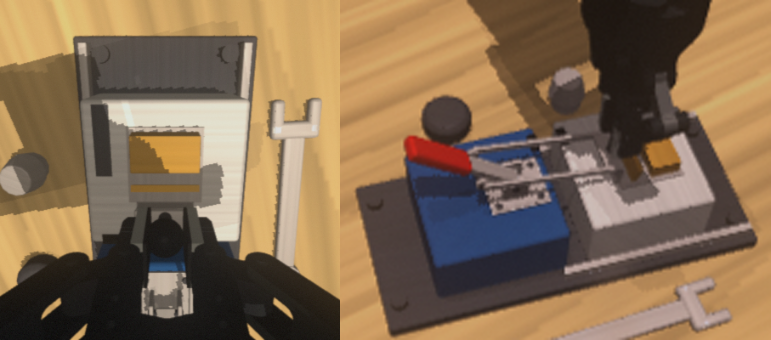

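The knob sits between the pads, and the lever hasn't moved. I'll lift it and carry it over the block.

>>> {"method": "send_rows", "body": {"translation": [[0,0,-0.2],[0,0,-0.25],[0,0,-0.25],[0,0,0],[0,0,0]], "rotation": [[0,0,0],[0,0,0],[0,0,0],[0,0,0],[0,0,0]], "grip": [10,10,10,10,10]}}

```text
time: 5.3
eef_pos: [0.5614, 0.0965, 0.1141]
tcp_rot: [0.789, 0.615, 0.001, -0.0]
contact_force: [-1.6, -0.2, -2.0]
opening: 0.197
```

```bash
python3 plan.py; python3 - <<'E'
from plant import eyes
import cv2,numpy as np
b=eyes.read_camera("scene")["image"][110:240,250:440]
cv2.imwrite("pics/g2.png",cv2.resize(b,None,fx=3,fy=3,interpolation=2))
E
```

```text
t 5.3 tcp mm [ 78.9  -1.3 114.1] F [-0.5  1.5 -2. ] open 0.197 q [-0.01  0.18  1.93  0.    1.03  0.24]
```

View pics/g2.png

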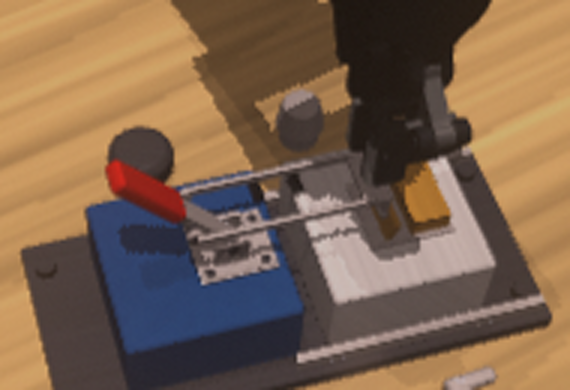

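The claw has come up with the knob and is now level. Next is forward 30 mm.

>>> {"method": "send_rows", "body": {"translation": [[0.2,0,0],[0.3,0,0],[0.3,0,0],[0.2,0,0],[0,0,0]], "rotation": [[0,0,0],[0,0,0],[0,0,0],[0,0,0],[0,0,0]], "grip": [10,10,10,10,10]}}

```text
time: 5.98
eef_pos: [0.569, 0.1264, 0.1143]
tcp_rot: [0.789, 0.615, 0.001, -0.001]
contact_force: [-1.4, 2.2, -0.7]
opening: 0.195
```

```bash
python3 plan.py; python3 - <<'E'
from plant import eyes
import cv2,numpy as np
b=eyes.read_camera("scene")["image"][90:240,250:440]
cv2.imwrite("pics/g3.png",cv2.resize(b,None,fx=4,fy=4,interpolation=2))
E
```

```text
t 5.97 tcp mm [109.8  -1.4 114.3] F [ 1.8  1.9 -0.7] open 0.195 q [0.04 0.21 1.9  0.   1.03 0.29]
```

View pics/g3.png

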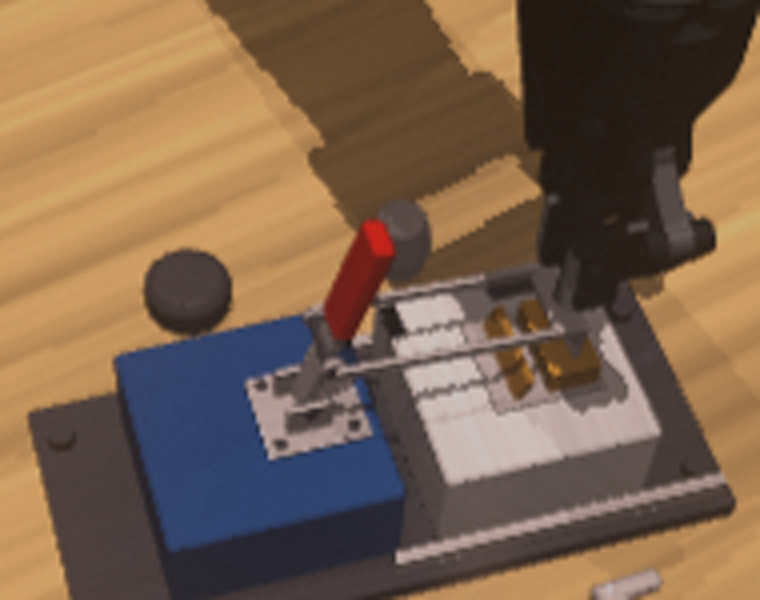

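The claw hangs over the brass block and the lever is past upright. I'll lower it gently to find the block.

>>> {"method": "send_rows", "body": {"translation": [[0,0,0.05],[0,0,0.05],[0,0,0.03],[0,0,0.03],[0,0,0]], "rotation": [[0,0,0],[0,0,0],[0,0,0],[0,0,0],[0,0,0]], "grip": [10,10,10,10,10]}}

```text
time: 6.65
eef_pos: [0.5687, 0.1249, 0.1092]
tcp_rot: [0.789, 0.615, 0.0, 0.0]
contact_force: [-1.7, 2.8, 0.5]
opening: 0.198
```

>>> {"method": "send_rows", "body": {"translation": [[0,0,0.03],[0,0,0.03],[0,0,0]], "rotation": [[0,0,0],[0,0,0],[0,0,0]], "grip": [10,10,10]}}

```text
time: 7.02
eef_pos: [0.5686, 0.125, 0.1073]
tcp_rot: [0.789, 0.615, -0.0, 0.0]
contact_force: [-2.2, 3.1, -0.1]
opening: 0.198
```

>>> {"method": "send_rows", "body": {"translation": [[0,0,0.03],[0,0,0.03],[0,0,0]], "rotation": [[0,0,0],[0,0,0],[0,0,0]], "grip": [10,10,10]}}

```text
time: 7.4
eef_pos: [0.5689, 0.125, 0.1067]
tcp_rot: [0.789, 0.615, 0.0, 0.0]
contact_force: [-4.5, 2.4, 4.6]
opening: 0.196
```

>>> {"method": "send_rows", "body": {"translation": [[0,0,0.03],[0,0,0.02],[0,0,0]], "rotation": [[0,0,0],[0,0,0],[0,0,0]], "grip": [10,10,10]}}

```text
time: 7.78
eef_pos: [0.569, 0.1251, 0.1065]
tcp_rot: [0.789, 0.615, 0.0, 0.0]
contact_force: [-5.8, 2.2, 9.5]
opening: 0.2
```

Contact is at TCP z of about 107, with 9.5 N. I'll ease off a little and feel back.

>>> {"method": "send_rows", "body": {"translation": [[0,0,-0.03],[-0.05,0,0],[-0.05,0,0],[-0.05,0,0],[0,0,0]], "rotation": [[0,0,0],[0,0,0],[0,0,0],[0,0,0],[0,0,0]], "grip": [10,10,10,10,10]}}

```text
time: 8.4
eef_pos: [0.5685, 0.1216, 0.1067]
tcp_rot: [0.789, 0.615, 0.002, -0.0]
contact_force: [-3.5, 6.1, 5.0]
opening: 0.2
```

>>> {"method": "send_rows", "body": {"translation": [[-0.05,0,0],[-0.05,0,0],[0,0,0]], "rotation": [[0,0,0],[0,0,0],[0,0,0]], "grip": [10,10,10]}}

```text
time: 8.78
eef_pos: [0.5667, 0.1175, 0.1047]
tcp_rot: [0.789, 0.615, -0.0, 0.0]
contact_force: [-1.6, 2.2, -1.2]
opening: 0.197
```

The force is gone and z dropped 2 mm, so this is the slot. I'll lower further.

>>> {"method": "send_rows", "body": {"translation": [[0,0,0.05],[0,0,0.05],[0,0,0.03],[0,0,0]], "rotation": [[0,0,0],[0,0,0],[0,0,0],[0,0,0]], "grip": [10,10,10,10]}}

```text
time: 9.28
eef_pos: [0.5667, 0.1176, 0.1009]
tcp_rot: [0.789, 0.615, -0.0, -0.0]
contact_force: [-1.8, 2.1, 0.7]
opening: 0.197
```

```bash
python3 plan.py
```

```text
t 9.28 tcp mm [100.7  -1.3 100.9] F [1.6 2.3 0.7] open 0.197 q [ 0.03  0.22  1.91 -0.    1.01  0.28]
```

>>> {"method": "send_rows", "body": {"translation": [[0,0,0.05],[0,0,0.05],[0,0,0]], "rotation": [[0,0,0],[0,0,0],[0,0,0]], "grip": [10,10,10]}}

```text
time: 9.65
eef_pos: [0.5668, 0.1178, 0.098]
tcp_rot: [0.789, 0.615, -0.0, -0.0]
contact_force: [-2.3, 1.6, 0.1]
opening: 0.193
```

>>> {"method": "send_rows", "body": {"translation": [[0,0,0.04],[0,0,0.03],[0,0,0]], "rotation": [[0,0,0],[0,0,0],[0,0,0]], "grip": [10,10,10]}}

```text
time: 10.02
eef_pos: [0.5668, 0.1177, 0.0959]
tcp_rot: [0.789, 0.615, -0.0, 0.0]
contact_force: [-2.3, 1.4, 1.2]
opening: 0.201
```

```bash
python3 plan.py
```

```text
t 10.03 tcp mm [100.8  -1.4  95.9] F [0.8 2.6 1.2] open 0.201 q [ 0.03  0.23  1.92 -0.    1.    0.28]
```

The edge is about 11 mm below the block top. I'll let go, go straight up, and look.

>>> {"method": "send_rows", "body": {"translation": [[0,0,0],[0,0,0],[0,0,0],[0,0,-1],[0,0,-1]], "rotation": [[0,0,0],[0,0,0],[0,0,0],[0,0,0],[0,0,0]], "grip": [45,45,45,45,45]}}

```text
time: 10.65
eef_pos: [0.5667, 0.1175, 0.1564]
tcp_rot: [0.789, 0.615, -0.0, -0.0]
contact_force: [1.1, 0.6, 0.9]
opening: 0.529
```

>>> {"method": "send_rows", "body": {"translation": [[0,0,-1],[0,0,-1],[0,0,-0.5],[0,0,0]], "rotation": [[0,0,0],[0,0,0],[0,0,0],[0,0,0]], "grip": [45,45,45,45]}}

```text
time: 11.15
eef_pos: [0.5675, 0.1177, 0.2321]
tcp_rot: [0.789, 0.615, 0.001, 0.001]
contact_force: [-0.8, 0.2, -0.6]
opening: 0.527
```

```bash
python3 plan.py; python3 - <<'E'
from plant import eyes
import cv2,numpy as np
a=cv2.resize(eyes.read_camera("wrist")["image"][60:360,220:420],(400,600),interpolation=2)
b=eyes.read_camera("scene")["image"][100:250,290:390];b=cv2.resize(b,(400,600),interpolation=2)
cv2.imwrite("pics/g4.png",np.hstack([a,b]))
E
```

```text
t 11.15 tcp mm [100.9  -2.  232.1] F [-0.   0.8 -0.6] open 0.527 q [ 0.03  0.08  1.82 -0.    1.25  0.28]
```

View pics/g4.png

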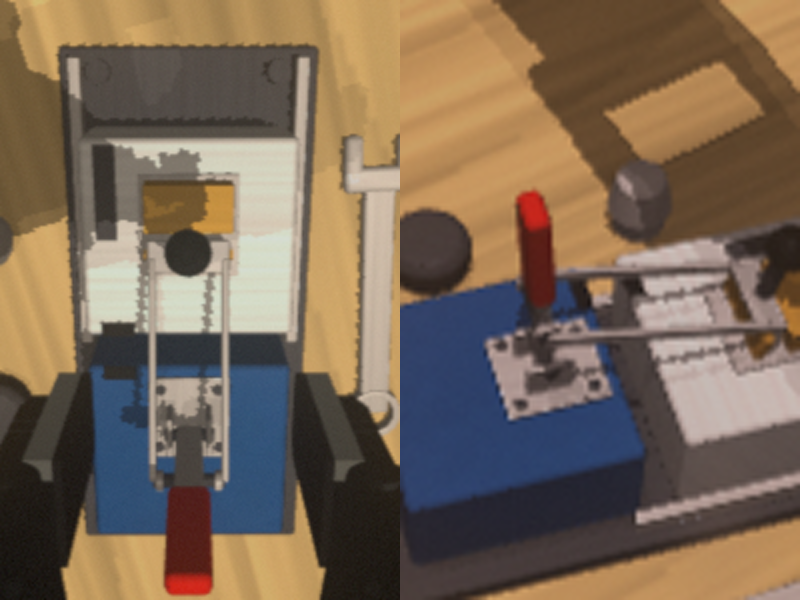

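The claw sits in the keeper and the lever is upright with its tip near mould x≈0. Next I'll close the fingers and place them on the keeper side of the lever.

```bash
python3 - <<'E'
from h import *
m=np.load("m.npy")
for th in (1.4,1.5,1.6,1.7):print(th,proj("s",w(m,np.array([[-95*np.cos(th),0,76+95*np.sin(th)]])/1e3)).round(1),"seen ~ 323.5 150")
E
python3 plan.py 40 -1.5 232 5
```

```text
1.4 [[315.5 153.1]] seen ~ 323.5 150
1.5 [[321.9 151.3]] seen ~ 323.5 150
1.6 [[328.2 149.9]] seen ~ 323.5 150
1.7 [[334.5 148.9]] seen ~ 323.5 150
t 11.25 tcp mm [100.6  -0.8 229.6] F [ 0.  -0.3 -0.4] open 0.523 q [ 0.03  0.08  1.82 -0.    1.25  0.28]
[-1.0, 0.01, -0.04] [-0.02, 0.01, -0.0]
[-1.0, 0.01, -0.04] [-0.0, -0.0, -0.0]
[-0.02, 0.0, 0.0] [-0.0, -0.0, -0.0]
```

>>> {"method": "send_rows", "body": {"translation": [[-1,0,0],[-1,0,0],[0,0,1],[0,0,1],[0,0,0.67]], "rotation": [[0,0,0],[0,0,0],[0,0,0],[0,0,0],[0,0,0]], "grip": [0,0,0,0,0]}}

```text
time: 11.88
eef_pos: [0.5502, 0.0595, 0.1472]
tcp_rot: [0.789, 0.615, -0.002, -0.002]
contact_force: [0.3, 0.4, 0.4]
opening: -0.002
```

>>> {"method": "send_rows", "body": {"translation": [[-0.3,0,0],[-0.3,0,0],[-0.2,0,0],[-0.2,0,0],[-0.2,0,0]], "rotation": [[0,0,0],[0,0,0],[0,0,0],[0,0,0],[0,0,0]], "grip": [0,0,0,0,0]}}

```text
time: 12.5
eef_pos: [0.544, 0.0248, 0.1518]
tcp_rot: [0.789, 0.615, 0.001, 0.0]
contact_force: [1.4, 3.5, -0.7]
opening: 0.005
```

```bash
python3 plan.py
```

```text
t 12.5 tcp mm [  5.1  -1.9 151.8] F [ 3.7 -0.5 -0.7] open 0.005 q [-0.14  0.08  1.97  0.    1.09  0.1 ]
```

Contact shows 3.7 N, and the lever is starting to move. I'll follow its arc.

>>> {"method": "send_rows", "body": {"translation": [[-0.3,0,0.07],[-0.24,0,0.06],[-0.24,0,0.09],[-0.22,0,0.11],[-0.21,0,0.13]], "rotation": [[0,0,0],[0,0,0],[0,0,0],[0,0,0],[0,0,0]], "grip": [0,0,0,0,0]}}

```text
time: 13.12
eef_pos: [0.5344, -0.0112, 0.1368]
tcp_rot: [0.789, 0.615, -0.0, 0.0]
contact_force: [1.6, 1.0, 2.2]
opening: -0.004
```

```bash
python3 plan.py
```

```text
t 13.12 tcp mm [-32.2  -1.4 136.8] F [ 1.4 -1.3  2.2] open -0.004 q [-0.21  0.08  2.   -0.    1.06  0.04]
```

>>> {"method": "send_rows", "body": {"translation": [[-0.18,0,0.13],[-0.18,0,0.17],[-0.17,0,0.19],[-0.14,0,0.21],[-0.12,0,0.22]], "rotation": [[0,0,0],[0,0,0],[0,0,0],[0,0,0],[0,0,0]], "grip": [0,0,0,0,0]}}

```text
time: 13.75
eef_pos: [0.5287, -0.0341, 0.1092]
tcp_rot: [0.789, 0.615, -0.0, 0.0]
contact_force: [-0.9, -1.4, 4.0]
opening: 0.007
```

```bash
python3 plan.py
```

```text
t 13.75 tcp mm [-55.8  -1.4 109.2] F [-1.6  0.5  4. ] open 0.007 q [-0.26  0.11  2.03 -0.    1.01 -0.01]
```

>>> {"method": "send_rows", "body": {"translation": [[-0.1,0,0.22],[-0.08,0,0.23],[-0.05,0,0.24],[-0.03,0,0.2],[0,0,0]], "rotation": [[0,0,0],[0,0,0],[0,0,0],[0,0,0],[0,0,0]], "grip": [0,0,0,0,0]}}

```text
time: 14.38
eef_pos: [0.5263, -0.0409, 0.0819]
tcp_rot: [0.789, 0.615, -0.0, -0.001]
contact_force: [-0.3, -0.3, -0.8]
opening: 0.003
```

```bash
python3 plan.py
```

```text
t 14.38 tcp mm [-62.9  -0.8  81.9] F [-0.4  0.2 -0.8] open 0.003 q [-0.27  0.14  2.04  0.    0.96 -0.02]
```

There is no force at the flat height, so it has probably snapped over centre. I'll press lightly to confirm the stop.

>>> {"method": "send_rows", "body": {"translation": [[0,0,0.04],[0,0,0.04],[0,0,0]], "rotation": [[0,0,0],[0,0,0],[0,0,0]], "grip": [0,0,0]}}

```text
time: 14.75
eef_pos: [0.527, -0.041, 0.081]
tcp_rot: [0.789, 0.615, 0.0, -0.0]
contact_force: [-1.6, 0.2, 3.8]
opening: -0.003
```

>>> {"method": "send_rows", "body": {"translation": [[0,0,-0.5],[0,0,-1],[0,0,-1],[0,0,-1],[0,0,-1]], "rotation": [[0,0,0],[0,0,0],[0,0,0],[0,0,0],[0,0,0]], "grip": [0,0,0,0,0]}}

```text
time: 15.38
eef_pos: [0.527, -0.0411, 0.2174]
tcp_rot: [0.789, 0.615, 0.0, 0.001]
contact_force: [-0.4, 0.1, -1.3]
opening: 0.001
```

```bash
python3 plan.py; python3 - <<'E'
from plant import eyes
import cv2,numpy as np
a=eyes.read_camera("scene")["image"][130:250,250:440];b=eyes.read_camera("top")["image"][155:280,190:380]
cv2.imwrite("pics/g5.png",np.vstack([cv2.resize(x,(440,290),interpolation=2) for x in (a,b)]))
E
```

```text
t 15.38 tcp mm [-63.   -1.5 217.4] F [ 0.   0.4 -1.3] open 0.001 q [-0.27 -0.03  1.95  0.    1.22 -0.02]
```

View pics/g5.png

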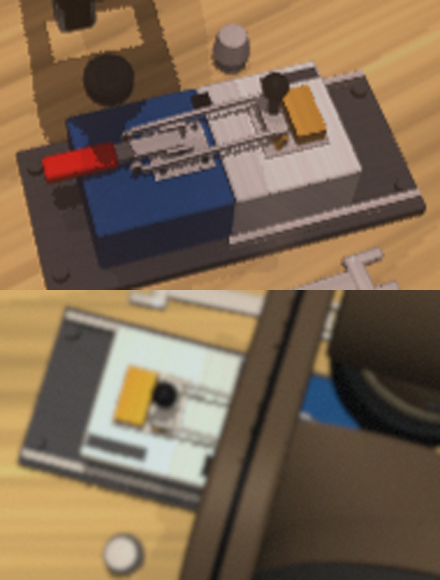

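The lever lies flat, the gap is closed, the hook is in the keeper and the arm is clear. Handing in.

```bash
python3 -c "
from plant import ticket;print(ticket.sign_off())"
```

```text
the job is handed in; nothing more can be done
None
```

The mould box is latched. I lifted the claw by its knob over the lip and set its edge on the keeper's block. I felt back for the slot at about 5–10 N and lowered the edge about 11 mm into it. Then I let go, swung the lever down along its arc with closed fingers (about 4 N or less in the readings taken between moves), and handed in after 15.4 s of robot time.

- **Lever:** a light press at the end met a firm stop at the flat height (81 mm).
- **Last picture:** the lever is flat, the halves are closed with no visible gap, the hook is in the keeper, and the gripper is clear above. In the top view the arm hid the lever end, so I judged that from the scene camera only.
- **Not measured:** the claw's pull on the keeper. I infer it from the lever having snapped over centre. I also didn't measure the other items on the bench; the arm never went near them.
- **Disagreements:** the cameras differed by about 2 mm, which feeling for the slot made up for. The gripper read about 17 mm on the 19 mm knob, but the knob didn't slip.

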